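# Wedge the sagging ink-bottle rack tight

### The arm

A 6-joint arm with a two-finger parallel gripper is mounted at the origin on the work surface. World frame = base frame: x ahead of the robot, y to its left, z up, the work surface at z = 0. Lengths are in m, angles in rad, forces in N, time in s.
With the tool pointing down it reaches from about 0.425 to 0.95 m from the base axis. Payload 3.5 kg.
Tool frame: the origin (TCP) lies on the centre line of the jaws, within the pads' length; the fingertips stand 11 mm ahead of it and the grasp point (between the pads) lies 8 mm behind it; y points along the fingers, x is the direction in which the jaws open and shut, and the axes are right-handed (so a half turn about y gives the same grasp; the last joint's range is limited). The gripper opens to 85 mm and grips with 20 to 120 N. Pads are 22 mm wide; open, the fingers measure 114 mm over their backs; the gripper's body (76 mm by 85 mm) begins 54 mm behind the grasp point. The pads swing forward as they close: fully open they stand 13 mm farther back than shut.
Start: joints at [-1.407, 0.286, 1.577, -0, 1.279, -0.15], TCP at [0.208, -0.642, 0.242] pointing down, gripper open.
Joint ranges: [-2.77, 2.77], [-0.9, 2.22], [0.21, 2.48], [-1.53, 4.67], [0.24, 2.81], [-2.84, 2.84]. Speed limits (rad/s): [2.79, 2.79, 3.14, 3.14, 3.14, 3.14].

### API

Orientations are given as a unit quaternion [x, y, z, w].
In Python, from plant import get_state, read_camera, sign_off gives the robot as it stands.
- The arm moves only by the shell command python3 -m inch 'ROWS' [FORCE]. ROWS is JSON, a list of rows, each an object of numbers: "ax", "ay", "az": the turn, a rotation vector about the tool's x, y, z in rad; "x", "y", "z": the shift along the tool's x, y, z in mm; "hand": the closure, from -1 (fully open) to 1 (shut). In form: [{"ax": .., "ay": .., "az": .., "x": .., "y": .., "z": .., "hand": ..}, ...]. A call has 1 to 5 rows; each row shifts and turns the commanded pose from where the row before left it, along the tool's axes as they then stand; what a row does not reach is not made up. A row lasts 1/12 s, in which the tool goes at most 41.7 mm and 7.16 degrees, less where a joint would pass 70% of its speed; a pose out of reach is approached as far as the arm can. A call with a gripper value outside its range is refused whole. The fingers move at their own pace and stop on an object; FORCE is the grip in N (left out, the last holds). Time passes only in rows, so rows that do not move let the fingers close. It gives the time, the measured TCP pose, the force and the opening at its end, in the units of the state.
- get_state(): the state, without advancing time (a new reading comes with each control period).
- read_camera(name): name is "side" or "top" or "wrist"; returns a dict with "img" (384x512x3 uint8, red, green, blue), "fov_y" (degrees; the focal length in pixels is half the picture's height over the tangent of half this angle, whatever the lens; pixels are square), "cx", "cy" (the principal point, pixels), "T" (4x4, takes a point from camera to world coordinates); the wrist camera has in their place "T_tool_cam" (4x4, takes a point from camera to tool coordinates, whose origin is the TCP and whose axes are the tool frame's). Camera axes: x right, y down, z forward; pixel columns grow to the right and rows downward; lengths in m; the calibration is good to about 2 mm. A picture is of the moment at which its call begins: read the wrist's pose just before it. There is no depth.
- sign_off(): hands the job in, once; it reports no verdict.
The state is a dict: "time": time; "qpos": joint angles; "dq": joint speeds; "joint_efforts": joint torques, N m; "eef_pos": TCP position; "tcp_rot": TCP orientation; "contact_force": force on the tool from outside, world axes, zero at the start; "wrist_torque": the same for the moment, N m; "opening": opening from 0.0 (shut) to 1.0 (fully open).
Only numpy, scipy, OpenCV 4.12 (cv2) and the standard library are available. Lean on these libraries where they do the work, as an engineer would, in place of code of your own. Each camera call takes 0.05 s, during which the arm holds its last target. There are 200 camera calls.

### The job

The sprung bottle rack of the ink station hangs slightly above its steel base plate and wobbles. Take the wooden wedge, lay it flat on the base plate, square to the station and in line with the middle of the rack's tongue, and push its thin end in under the tongue until it jams tight (a firm push of about 15 N is enough), then let go so that it stays there holding the rack. Do not force it further or lean on it, and leave the other things on the table where they are.

Things in the scene. Friction and masses are not known exactly. Their poses are not given: they have to be found in the camera images.
- wedge_center (a point): Beech wedge, 140 mm long (x), 36 mm wide (y), flat underneath, 80 g; thickness falls evenly, 1 in 6, from 27 mm at the heel (x = -70) to 4 mm at the thin end (x = +70 mm). This point: on its centre line, half-way along, 8 mm above the underside. Starts flat on the table. Can be gripped across its width near the heel, e.g. at x = -45 where it is 23 mm thick.
- wedge_tip (a point): Middle of the wedge's thin end, on its underside, 70 mm ahead of wedge_center in x; same axes. It is 42 to 72 mm past bay_mouth, inwards, when the ramp first meets the tongue; each further mm takes some 3 to 7 N more push. Once jammed and let go, the wedge stays by friction.
- wedge: The same wedge as a whole; origin in the middle of its underside.
- bay: Steel base plate, fixed to the table, 110 mm wide (y), 4 mm thick, from x = -170 mm (free table side) to +90 mm (under the station). Origin on the table surface below the front edge of the tongue; +x points inwards, the way to push. The rack above is hinged at its rear and sprung: after a first 2 N of weight its front gives about 1 mm per 14 N of upward force.
- bay_mouth (a point): Point on top of the base plate below the tongue's front edge, at its middle; axes as the plate. The tongue: white plastic, 90 mm wide, 12 mm thick; its rounded front edge (radius 6 mm, axis above this point) is at x = -6 mm; its underside is 11 to 16 mm above the plate, different each time and not measured. The rack's front wall and bottles, 160 mm high, stand behind x = +50 mm.
- spare_a: Bystander, leave alone: spare square ink bottle, clear, 62 x 62 x 141 mm, upright. Origin at the middle of its underside.
- spare_b: Bystander, leave alone: spare square ink bottle with blue ink, 62 x 62 x 141 mm, upright. Origin at the middle of its underside.
- collar: Bystander, leave alone: small black plastic ring, 44 mm across, 18 mm high. Origin at the middle of its underside.
- driver: Bystander, leave alone: screwdriver lying on the table.
- packer: Bystander, leave alone: flat wooden packing slat 100 x 40 x 12 mm, the same thickness all along: not the wedge. Origin at the middle of its underside.
- parts_tray: Bystander, leave alone: grey open parts tray 100 x 140 x 35 mm. Origin at the middle of its underside.
- beaker: Bystander, leave alone: white plastic cup, 70 mm across, 90 mm high. Origin at the middle of its underside.
Not all that is in view belongs to the job. Of the things that look like the wedge, take the one that is farthest to the robot's left at the start.

How it is judged:
By the outcome, as a careful person would: the job done as asked, in the order asked, and still so for the second after the job is handed in, with the robot touching nothing.
It also fails if it takes over 48 s, if anything falls off the work surface, if the arm or the gripper's body presses on something with over 40 N, if the wrist force passes 120 N, or if a joint passes its speed limit or range.

## Working session

There is one attempt and no reset: what is moved stays moved. The work goes in short steps, Python scripts to look and compute and a shell command to move; the robot and the scene stay as the last step left them, time stands still between calls to the robot, and variables do not carry over. Pictures are saved under pics/ and viewed, about 8 in all and at most 12, crops included, and the job is handed in when it is done.

```bash
mkdir -p pics; ls; python3 - <<'E'
from plant import *
import cv2,numpy as np
s=get_state();print({k:np.round(v,3).tolist() for k,v in s.items()})
for n in("top","side"):
    c=read_camera(n);cv2.imwrite(f"pics/{n}0.png",c["img"][:,:,::-1]);print(n,c["fov_y"],c["cx"],c["cy"],np.round(c["T"],4).tolist())
    np.savez(f"{n}0.npz",**c)
a=cv2.imread("pics/top0.png")
E
```

```text
pics
{'time': 0.0, 'qpos': [-1.407, 0.287, 1.578, 0.0, 1.279, -0.15], 'dq': [-0.001, -0.001, -0.001, 0.001, -0.001, 0.0], 'joint_efforts': [-0.001, -40.598, -29.263, -0.0, 0.006, 0.0], 'eef_pos': [0.208, -0.641, 0.241], 'tcp_rot': [-0.571, 0.416, -0.415, 0.573], 'contact_force': [-1.047, -0.052, -0.747], 'wrist_torque': [-0.014, 0.018, -0.008], 'opening': 1.002}
top 49.07592890637224 256.2559298402031 190.0806907781609 [[-0.027, -0.9954, 0.0921, 0.3954], [-0.9996, 0.0263, -0.0087, -0.3096], [0.0063, -0.0923, -0.9957, 1.2663], [0.0, 0.0, 0.0, 1.0]]
side 46.42828511904473 251.71414001309273 187.20034911031 [[-0.964, -0.1528, 0.2177, 0.2568], [-0.2657, 0.5194, -0.8122, 0.6633], [0.011, -0.8408, -0.5413, 0.6916], [0.0, 0.0, 0.0, 1.0]]
```

View pics/top0.png

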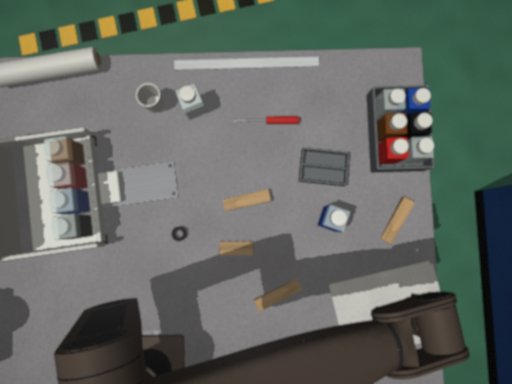

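View pics/side0.png

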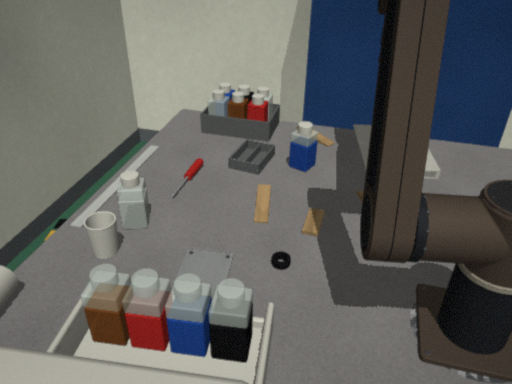

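The top view has the robot's left at image left. Wood pieces that could be taken for the wedge:
- (247,199), about 48 px long
- (236,248), about 33 px long, so the packer
- (278,293)
- (398,219)

The leftmost one of full wedge length is (247,199). The plate spans columns 112–178 around row 185, with the white tongue at about (112,187). I'll measure these and check a close crop.

```bash
cat > h.py <<'E'
import numpy as np,cv2
def ray(c,uv):
    f=c["img"].shape[0]/2/np.tan(np.radians(float(c["fov_y"]))/2)
    return np.array([(uv[0]-c["cx"])/f,(uv[1]-c["cy"])/f,1.])
def pt(c,uv,z,T=None):
    T=c["T"] if T is None else T
    d=T[:3,:3]@ray(c,uv);o=T[:3,3];return o+d*(z-o[2])/d[2]
def wood(c,hi=30):
    h=cv2.cvtColor(c["img"],cv2.COLOR_RGB2HSV)
    m=cv2.inRange(h,(8,70,70),(hi,255,255))
    return cv2.findContours(m,cv2.RETR_EXTERNAL,cv2.CHAIN_APPROX_NONE)[0]
E
python3 - <<'E'
from h import *
c=dict(np.load("top0.npz"))
for k in wood(c):
    if cv2.contourArea(k)<150: continue
    r=cv2.minAreaRect(k)
    b=np.array([pt(c,p,.012)[:2] for p in cv2.boxPoints(r)])
    print(np.round(r[0],1),np.round(b,3).tolist(),np.round([np.linalg.norm(b[0]-b[1]),np.linalg.norm(b[1]-b[2])],3))
for uv,z in [((177,164),.004),((178,198),.004),((121,201),.004),((119,173),.02),((119,200),.02),((106,172),.02)]:print(uv,pt(c,uv,z).round(3))
i=c["img"][:,:,::-1]
a=cv2.resize(i[180:262,215:300],None,fx=6,fy=6,interpolation=3)[:490]
b=cv2.resize(i[150:220,95:185],None,fx=6,fy=6,interpolation=3)
s=dict(np.load("side0.npz"))["img"][:,:,::-1]
d=cv2.resize(s[170:245,230:340],None,fx=4,fy=4,interpolation=3)
o=np.zeros((600,800,3),np.uint8);x=cv2.resize(a,(400,386));o[:386,:400]=x
y=cv2.resize(b,(400,311));o[:311,400:]=y;o[315:600,400:800]=cv2.resize(d,(400,273*1+12))
cv2.imwrite("pics/crop.png",o)
E
```

```text
[277.4 294.8] [[0.19, -0.304], [0.247, -0.43], [0.214, -0.445], [0.157, -0.319]] [0.139 0.036]
[236. 248.] [[0.36, -0.209], [0.357, -0.304], [0.322, -0.303], [0.325, -0.208]] [0.095 0.035]
[397.3 219.8] [[0.359, -0.685], [0.484, -0.758], [0.464, -0.793], [0.34, -0.719]] [0.145 0.04 ]
[246.6 199.7] [[0.487, -0.219], [0.514, -0.357], [0.479, -0.363], [0.453, -0.226]] [0.141 0.035]
[ 62.5 150.5] [[0.68, 0.293], [0.682, 0.232], [0.613, 0.227], [0.611, 0.287]] [0.061 0.069]
[395. 123.] [[0.737, -0.717], [0.736, -0.784], [0.674, -0.78], [0.675, -0.713]] [0.067 0.062]
[28.  43.8] [[1.01, 0.405], [1.021, 0.352], [0.956, 0.337], [0.945, 0.39]] [0.055 0.067]
[67.8 35.2] [[1.034, 0.283], [1.046, 0.229], [0.981, 0.215], [0.97, 0.268]] [0.055 0.066]
[107.4  26.5] [[1.059, 0.161], [1.071, 0.109], [1.006, 0.093], [0.994, 0.145]] [0.054 0.067]
[146.8  17.9] [[1.085, 0.038], [1.096, -0.015], [1.031, -0.028], [1.02, 0.025]] [0.054 0.067]
[225.8   4.5] [[1.111, -0.211], [1.121, -0.265], [1.08, -0.272], [1.07, -0.218]] [0.055 0.042]
[186.    9.3] [[1.11, -0.084], [1.121, -0.137], [1.055, -0.149], [1.045, -0.097]] [0.054 0.066]
(177, 164) [ 0.598 -0.083  0.004]
(178, 198) [ 0.494 -0.085  0.004]
(121, 201) [0.49  0.086 0.004]
(119, 173) [0.573 0.087 0.02 ]
(119, 200) [0.492 0.087 0.02 ]
(106, 172) [0.577 0.126 0.02 ]
```

View pics/crop.png

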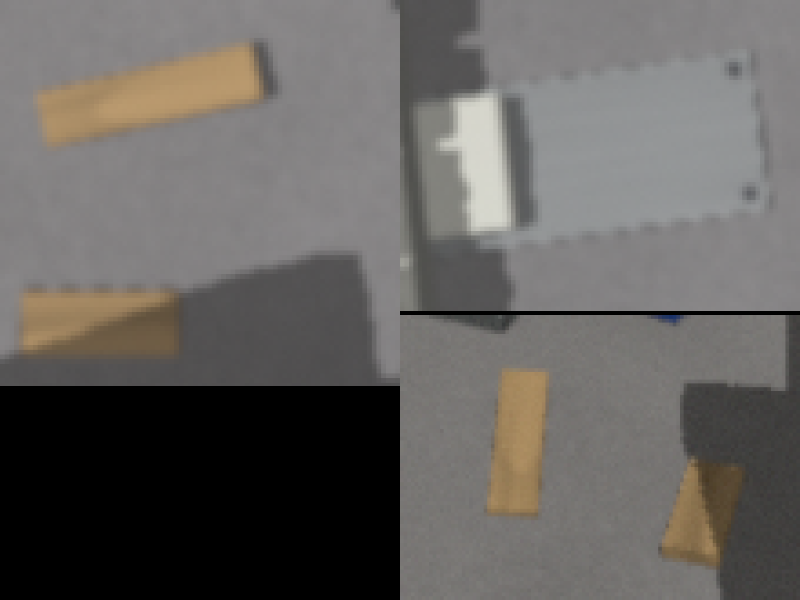

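The crop shows a heel shadow on the wedge's right end (px ~270,199), so the thin end is at left (px ~223,205) and faces the bay. Next I work out the bay axes and the move to above the wedge.

```bash
cat >> h.py <<'E'
from scipy.spatial.transform import Rotation as Ro
def plan(s,target,head,down=True):
    """head: world heading (deg) of wedge axis; prints tool-frame shift (after turning) and turn about tool"""
    R=Ro.from_quat(s["tcp_rot"])
    d=np.array([np.cos(np.radians(head)),np.sin(np.radians(head)),0]);best=None
    y=np.array([0,0,-1.])
    for sg in(1,-1):
        z=sg*d;x=np.cross(y,z);G=Ro.from_matrix(np.c_[x,y,z])
        v=(R.inv()*G).as_rotvec()
        if best is None or np.linalg.norm(v)<np.linalg.norm(best[0]):best=(v,G,sg)
    v,G,sg=best;dp=np.array(target)-s["eef_pos"]
    print("turn",v.round(4),"deg",np.degrees(np.linalg.norm(v)).round(1),"shift mm before turn",(R.inv().apply(dp)*1000).round(1),"after turn",(G.inv().apply(dp)*1000).round(1),"z=head*",sg)
E
python3 - <<'E'
from h import *
from plant import *
c=dict(np.load("top0.npz"));s=get_state()
print(Ro.from_quat(s["tcp_rot"]).as_matrix().round(2))
a,b=pt(c,(178.3,196.6),.004),pt(c,(117.5,205.6),.004);v=b-a;print("edge head",np.degrees(np.arctan2(v[1],v[0])))
a2=pt(c,(174.2,161.7),.004);v=a2-a;print("end width",np.linalg.norm(v),np.degrees(np.arctan2(v[1],v[0]))+90, "end mid",(a+a2)/2)
p,q=pt(c,(117.5,170.7),.022),pt(c,(121,201.8),.022);v=p-q;print("tongue",np.linalg.norm(v),np.degrees(np.arctan2(v[1],v[0]))+90,(p+q)/2)
h=np.array([.4965,-.36]);t=np.array([.470,-.2225]);d=(t-h)/np.linalg.norm(t-h);hd=np.degrees(np.arctan2(d[1],d[0]))
g=(h+t)/2-.045*d;print(hd,g);plan(s,[*g,.2],hd)
w=read_camera("wrist");print(w["fov_y"],np.round(w["T_tool_cam"],3).tolist())
E
```

```text
[[ 0.31 -0.    0.95]
 [-0.95  0.    0.31]
 [-0.   -1.    0.  ]]
edge head 96.95579709212986
end width 0.1069742022637086 96.0921662184655 end mid [ 0.55183538 -0.08015371  0.004     ]
tongue 0.09369087515897406 96.5220203435662 [0.53278014 0.08567591 0.022     ]
100.90870808354082 [ 0.49176601 -0.33543685]
turn [-0.0018 -1.4474 -0.0016] deg 82.9 shift mm before turn [-203.5   41.6  364.1] after turn [336.3  41.  246.8] z=head* 1
67.16594768607368 [[1.0, 0.0, 0.001, -0.0], [-0.001, -0.264, 0.965, -0.13], [0.001, -0.965, -0.264, 0.067], [0.0, 0.0, 0.0, 1.0]]
```

```bash
python3 -m inch '[{"x":-17,"z":30},{"x":-17,"z":30},{"x":-17,"z":30},{"x":-17,"z":30},{"x":-17,"z":30}]' 60; python3 -m inch '[{"x":-17,"z":30},{"x":-17,"z":30},{"x":-17,"z":30},{"x":-17,"z":30},{"x":-17,"z":30}]'
python3 -m inch '[{"x":-17,"z":30},{"x":-17,"z":34},{"ay":-0.12},{"ay":-0.12},{"ay":-0.12}]'; python3 -m inch '[{"ay":-0.12},{"ay":-0.12},{"ay":-0.12},{"ay":-0.12},{"ay":-0.12}]';python3 -m inch '[{"ay":-0.12},{"ay":-0.12},{"ay":-0.12},{"ay":-0.12},{"ay":0}]'
python3 -m inch '[{"y":30},{},{}]'
python3 - <<'E'
from h import *
from plant import *
s=get_state();w=read_camera("wrist");cv2.imwrite("pics/w1.png",w["img"][:,:,::-1])
T=np.eye(4);T[:3,:3]=Ro.from_quat(s["tcp_rot"]).as_matrix();T[:3,3]=s["eef_pos"];T=T@w["T_tool_cam"]
np.savez("w1.npz",Tw=T,**w);print(s["time"])
for k in wood(w):
    if cv2.contourArea(k)<800: continue
    q=cv2.approxPolyDP(k,6,True)[:,0];print(q.tolist());print([pt(w,p,.012,T)[:2].round(3).tolist() for p in q])
E
```

```text
0.15
[[101, 84], [0, 91], [0, 123], [107, 112]]
[[0.245, -0.436], [0.201, -0.324], [0.163, -0.328], [0.216, -0.449]]
[[447, 0], [396, 0], [335, 60], [354, 80]]
[[0.448, -0.781], [0.431, -0.728], [0.354, -0.687], [0.341, -0.716]]validation failed for argument at $[0]...
validation failed for argument at $[0]...
validation failed for argument at $[0]...
validation failed for argument at $[0]...
validation failed for argument at $[0]...
validation failed for argument at $[0]...
```

View pics/w1.png

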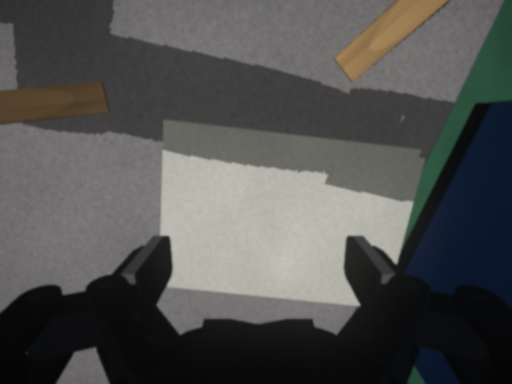

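The moves were refused because every row needs all its keys. The picture (4 viewed so far) only shows the start place. I'll resend with full rows.

```bash
python3 -m inch '[{"ax":0,"ay":0,"az":0,"x":-17,"y":0,"z":30,"hand":-1},{"ax":0,"ay":0,"az":0,"x":-17,"y":0,"z":30,"hand":-1},{"ax":0,"ay":0,"az":0,"x":-17,"y":0,"z":30,"hand":-1},{"ax":0,"ay":0,"az":0,"x":-17,"y":0,"z":30,"hand":-1},{"ax":0,"ay":0,"az":0,"x":-17,"y":0,"z":30,"hand":-1}]' 60
```

```text
time: 0.62
eef_pos: [0.3255, -0.5135, 0.242]
tcp_rot: [-0.572, 0.416, -0.416, 0.572]
contact_force: [-0.5, -0.7, 0.1]
opening: 1.001
```

```bash
python3 -m inch '[{"ax":0,"ay":0,"az":0,"x":-17,"y":0,"z":30,"hand":-1},{"ax":0,"ay":0,"az":0,"x":-17,"y":0,"z":30,"hand":-1},{"ax":0,"ay":0,"az":0,"x":-17,"y":0,"z":30,"hand":-1},{"ax":0,"ay":0,"az":0,"x":-17,"y":0,"z":30,"hand":-1},{"ax":0,"ay":0,"az":0,"x":-17,"y":0,"z":30,"hand":-1}]'
python3 -m inch '[{"ax":0,"ay":0,"az":0,"x":-17,"y":0,"z":30,"hand":-1},{"ax":0,"ay":0,"az":0,"x":-17,"y":0,"z":34,"hand":-1},{"ax":0,"ay":-0.12,"az":0,"x":0,"y":0,"z":0,"hand":-1},{"ax":0,"ay":-0.12,"az":0,"x":0,"y":0,"z":0,"hand":-1},{"ax":0,"ay":-0.12,"az":0,"x":0,"y":0,"z":0,"hand":-1}]'
python3 -m inch '[{"ax":0,"ay":-0.12,"az":0,"x":0,"y":0,"z":0,"hand":-1},{"ax":0,"ay":-0.12,"az":0,"x":0,"y":0,"z":0,"hand":-1},{"ax":0,"ay":-0.12,"az":0,"x":0,"y":0,"z":0,"hand":-1},{"ax":0,"ay":-0.12,"az":0,"x":0,"y":0,"z":0,"hand":-1},{"ax":0,"ay":-0.12,"az":0,"x":0,"y":0,"z":0,"hand":-1}]'
python3 -m inch '[{"ax":0,"ay":-0.12,"az":0,"x":0,"y":0,"z":0,"hand":-1},{"ax":0,"ay":-0.12,"az":0,"x":0,"y":0,"z":0,"hand":-1},{"ax":0,"ay":-0.12,"az":0,"x":0,"y":0,"z":0,"hand":-1},{"ax":0,"ay":-0.12,"az":0,"x":0,"y":0,"z":0,"hand":-1},{"ax":0,"ay":0,"az":0,"x":0,"y":30,"z":-40,"hand":-1}]'
python3 -m inch '[{"ax":0,"ay":0,"az":0,"x":0,"y":0,"z":0,"hand":-1},{"ax":0,"ay":0,"az":0,"x":0,"y":0,"z":0,"hand":-1}]'
cat > look.py <<'E'
import sys
from h import *
from plant import *
n=sys.argv[1]
s=get_state();w=read_camera("wrist");cv2.imwrite(f"pics/{n}.png",w["img"][:,:,::-1])
T=np.eye(4);T[:3,:3]=Ro.from_quat(s["tcp_rot"]).as_matrix();T[:3,3]=s["eef_pos"];T=T@w["T_tool_cam"]
np.savez(n+".npz",Tw=T,**w);print(s["time"],s["eef_pos"],s["contact_force"])
for k in wood(w):
    if cv2.contourArea(k)<800: continue
    q=cv2.approxPolyDP(k,6,True)[:,0];print(q.tolist());print([pt(w,p,.012,T)[:2].round(3).tolist() for p in q])
E
python3 look.py w2
```

```text
time: 1.03
eef_pos: [0.4421, -0.3862, 0.2422]
tcp_rot: [-0.572, 0.416, -0.416, 0.572]
contact_force: [0.6, -0.4, -0.5]
opening: 0.999
time: 1.45
eef_pos: [0.4922, -0.3345, 0.242]
tcp_rot: [-0.638, 0.304, -0.304, 0.638]
contact_force: [-0.2, -0.5, -0.3]
opening: 0.999
time: 1.87
eef_pos: [0.4915, -0.3355, 0.242]
tcp_rot: [-0.7, 0.103, -0.102, 0.7]
contact_force: [-0.8, -0.7, -0.7]
opening: 1.002
time: 2.28
eef_pos: [0.5001, -0.3669, 0.2233]
tcp_rot: [0.706, 0.07, -0.065, -0.702]
contact_force: [1.0, -1.6, 1.1]
opening: 1.0
time: 2.45
eef_pos: [0.4967, -0.3684, 0.2142]
tcp_rot: [-0.703, -0.063, 0.065, 0.706]
contact_force: [0.1, -0.6, 0.9]
opening: 0.999
2.45 [ 0.49665863 -0.36837532  0.21422698] [ 0.14665352 -0.60101135  0.93365203]
[[0, 101], [0, 157], [21, 189], [48, 183]]
[[0.203, -0.342], [0.2, -0.406], [0.223, -0.44], [0.254, -0.427]]
[[244, 31], [243, 160], [275, 164], [275, 32]]
[[0.456, -0.225], [0.477, -0.358], [0.515, -0.356], [0.488, -0.22]]
[[116, 0], [110, 85], [146, 93], [156, 0]]
[[0.323, -0.22], [0.321, -0.303], [0.361, -0.305], [0.363, -0.213]]
```

View pics/w2.png

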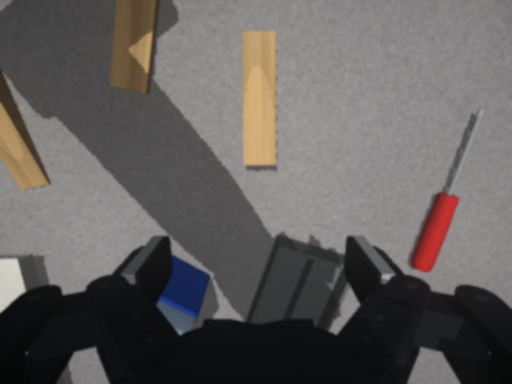

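The wedge is in view at px (243–276, 31–165), with its heel face at the bottom edge. The grip place is clear. Now the corners at their true heights.

```bash
python3 - <<'E'
from h import *
from plant import *
c=dict(np.load("w2.npz"));T=c["Tw"]
t=[pt(c,p,.004,T)[:2] for p in[(243.5,31),(275.5,31.5)]];h=[pt(c,p,.027,T)[:2] for p in[(243.5,164.5),(275.5,164.5)]]
print(np.linalg.norm(t[0]-t[1]),np.linalg.norm(h[0]-h[1]))
t,h=np.mean(t,0),np.mean(h,0);L=np.linalg.norm(t-h);d=(t-h)/L;hd=np.degrees(np.arctan2(d[1],d[0]))
g=(t+h)/2-.045*d;print(t,h,L,hd,g);plan(get_state(),[*g,.014],hd)
E
```

```text
0.034014034388140546 0.035569570246922845
[ 0.47124242 -0.22038399] [ 0.49654405 -0.35720821] 0.13914395706193014 100.47682462983818 [ 0.49207594 -0.33304588]
turn [-0.0026 -0.0009 -0.0015] deg 0.2 shift mm before turn [  1.6 202.   35. ] after turn [  1.4 202.   35.5] z=head* 1
```

```bash
python3 -m inch '[{"ax":0,"ay":0,"az":0,"x":1.5,"y":36,"z":12,"hand":-1},{"ax":0,"ay":0,"az":0,"x":0,"y":36,"z":12,"hand":-1},{"ax":0,"ay":0,"az":0,"x":0,"y":36,"z":11.5,"hand":-1},{"ax":0,"ay":0,"az":0,"x":0,"y":30,"z":0,"hand":-1},{"ax":0,"ay":0,"az":0,"x":0,"y":20,"z":0,"hand":-1}]'
python3 -m inch '[{"ax":0,"ay":0,"az":0,"x":0,"y":20,"z":0,"hand":-1},{"ax":0,"ay":0,"az":0,"x":0,"y":10,"z":0,"hand":-1},{"ax":0,"ay":0,"az":0,"x":0,"y":10,"z":0,"hand":-1},{"ax":0,"ay":0,"az":0,"x":0,"y":0,"z":0,"hand":-1},{"ax":0,"ay":0,"az":0,"x":0,"y":0,"z":0,"hand":-1}]'
```

```text
time: 2.92
eef_pos: [0.4917, -0.3308, 0.0572]
tcp_rot: [-0.703, -0.064, 0.066, 0.705]
contact_force: [-0.9, -0.2, -1.8]
opening: 1.0
time: 3.33
eef_pos: [0.4932, -0.3335, 0.0202]
tcp_rot: [0.704, 0.065, -0.064, -0.704]
contact_force: [0.6, 0.5, 0.8]
opening: 1.001
```

```bash
python3 -m inch '[{"ax":0,"ay":0,"az":0,"x":0,"y":5,"z":0,"hand":-1},{"ax":0,"ay":0,"az":0,"x":0,"y":0,"z":0,"hand":1},{"ax":0,"ay":0,"az":0,"x":0,"y":0,"z":0,"hand":1},{"ax":0,"ay":0,"az":0,"x":0,"y":0,"z":0,"hand":1},{"ax":0,"ay":0,"az":0,"x":0,"y":0,"z":0,"hand":1}]' 60
python3 -m inch '[{"ax":0,"ay":0,"az":0,"x":0,"y":0,"z":0,"hand":1},{"ax":0,"ay":0,"az":0,"x":0,"y":0,"z":0,"hand":1},{"ax":0,"ay":0,"az":0,"x":0,"y":0,"z":0,"hand":1},{"ax":0,"ay":0,"az":0,"x":0,"y":0,"z":0,"hand":1},{"ax":0,"ay":0,"az":0,"x":0,"y":0,"z":0,"hand":1}]'
```

```text
time: 3.75
eef_pos: [0.4929, -0.3335, 0.0148]
tcp_rot: [0.704, 0.065, -0.064, -0.704]
contact_force: [-2.7, -1.2, 2.4]
opening: 0.455
time: 4.17
eef_pos: [0.4933, -0.3338, 0.0151]
tcp_rot: [0.705, 0.065, -0.064, -0.704]
contact_force: [1.0, -0.2, 4.7]
opening: 0.408
```

Gripped: the opening of 0.41 matches about 35 mm. I'll lift, then work out the move to a hover in front of the bay.

```bash
python3 -m inch '[{"ax":0,"ay":0,"az":0,"x":0,"y":-10,"z":0,"hand":1},{"ax":0,"ay":0,"az":0,"x":0,"y":-35,"z":0,"hand":1},{"ax":0,"ay":0,"az":0,"x":0,"y":-35,"z":0,"hand":1},{"ax":0,"ay":0.068,"az":0,"x":0,"y":-35,"z":0,"hand":1},{"ax":0,"ay":0,"az":0,"x":0,"y":-35,"z":0,"hand":1}]'
python3 -m inch '[{"ax":0,"ay":0,"az":0,"x":0,"y":0,"z":0,"hand":1},{"ax":0,"ay":0,"az":0,"x":0,"y":0,"z":0,"hand":1}]'
python3 - <<'E'
from h import *
from plant import *
o=np.array([.532,.0905]);a=np.radians(96.6);d=np.array([np.cos(a),np.sin(a)])
plan(get_state(),[*(o-.15*d),.17],96.6)
E
```

```text
time: 4.58
eef_pos: [0.4918, -0.3323, 0.165]
tcp_rot: [-0.705, -0.039, 0.041, 0.707]
contact_force: [0.7, -1.3, -1.3]
opening: 0.405
time: 4.75
eef_pos: [0.4936, -0.3339, 0.1672]
tcp_rot: [0.707, 0.042, -0.04, -0.705]
contact_force: [-0.2, 1.0, -1.8]
opening: 0.406
turn [0.0038 0.0001 0.0031] deg 0.3 shift mm before turn [ 87.   -3.6 267.2] after turn [ 87.   -2.8 267.2] z=head* 1
```

```bash
python3 -m inch '[{"ax":0,"ay":0,"az":0,"x":9,"y":0,"z":27,"hand":1},{"ax":0,"ay":0,"az":0,"x":9,"y":0,"z":28,"hand":1},{"ax":0,"ay":0,"az":0,"x":9,"y":0,"z":28,"hand":1},{"ax":0,"ay":0,"az":0,"x":9,"y":0,"z":28,"hand":1},{"ax":0,"ay":0,"az":0,"x":9,"y":-3,"z":28,"hand":1}]'
python3 -m inch '[{"ax":0,"ay":0,"az":0,"x":9,"y":0,"z":28,"hand":1},{"ax":0,"ay":0,"az":0,"x":9,"y":0,"z":28,"hand":1},{"ax":0,"ay":0,"az":0,"x":9,"y":0,"z":28,"hand":1},{"ax":0,"ay":0,"az":0,"x":9,"y":0,"z":28,"hand":1},{"ax":0,"ay":0,"az":0,"x":6,"y":0,"z":16,"hand":1}]'
python3 -m inch '[{"ax":0,"ay":0,"az":0,"x":0,"y":0,"z":0,"hand":1},{"ax":0,"ay":0,"az":0,"x":0,"y":0,"z":0,"hand":1},{"ax":0,"ay":0,"az":0,"x":0,"y":0,"z":0,"hand":1},{"ax":0,"ay":0,"az":0,"x":0,"y":0,"z":0,"hand":1}]'
python3 look.py w3
```

```text
time: 5.17
eef_pos: [0.5193, -0.1875, 0.1637]
tcp_rot: [-0.705, -0.038, 0.043, 0.707]
contact_force: [0.2, -0.1, -0.9]
opening: 0.406
time: 5.58
eef_pos: [0.5466, -0.0547, 0.1642]
tcp_rot: [-0.705, -0.039, 0.043, 0.707]
contact_force: [-0.0, -0.8, -0.9]
opening: 0.412
time: 5.92
eef_pos: [0.5478, -0.0588, 0.1663]
tcp_rot: [-0.706, -0.04, 0.041, 0.706]
contact_force: [0.6, 1.2, -0.4]
opening: 0.404
5.9167 [ 0.54778279 -0.05877947  0.16626035] [ 0.55716614  1.17206712 -0.42424371]
[[213, 0], [221, 305], [295, 306], [295, 0]]
[[0.491, 0.096], [0.523, -0.209], [0.607, -0.201], [0.562, 0.104]]
```

View pics/w3.png

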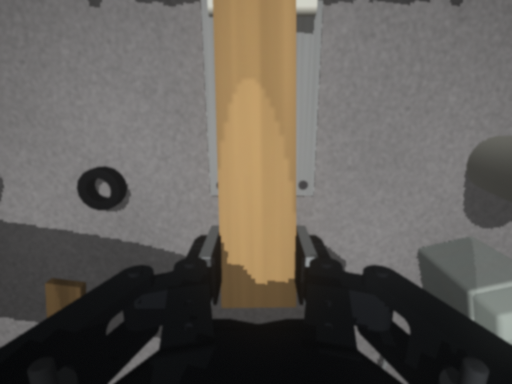

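Picture 6 shows the held wedge over the plate. The plate's end corners are near (212,194) and (313,194), and the tongue's front edge is at row ~13 between columns 208 and 318. Next I measure the plate and tongue, and the wedge's lie in the hand.

```bash
python3 - <<'E'
from h import *
c=dict(np.load("w3.npz"));T=c["Tw"];im=c["img"];Tt=c["T_tool_cam"]
h=cv2.cvtColor(im,cv2.COLOR_RGB2HSV);m=cv2.inRange(h,(8,70,60),(30,255,255))
E=[[],[]]
for r in range(2,225,6):
    q=np.where(m[r,180:330])[0]+180
    for i,u in enumerate((q[0]-.5,q[-1]+.5)):
        d=Tt[:3,:3]@ray(c,(u,r));o=Tt[:3,3]*1000
        # plane y = A + B*t
        B=.1643;A=15.1-15.5-45*B
        k=(A+B*o[2]-o[1])/(d[1]-B*d[2]);p=o+k*d;E[i].append((p[2],p[0]))
for e in E:
    e=np.array(e);f=np.polyfit(e[:,0],e[:,1],1);print("edge slope deg",np.degrees(f[0]),"x at grip",f[1],"x at tip",np.polyval(f,115), e[:,0].min(),e[:,0].max())
np.set_printoptions(linewidth=250)
g=h[...,1].astype(int);
for r in(8,11,25,60,100,140,180):print(r,im[r,196:216,0],im[r,300:328,0])
for col in(211,306,312):print(col,im[0:24,col,0],im[182:204,col,0])
E
```

```text
edge slope deg -0.7397554154557506 x at grip -17.50995505006992 x at tip -18.99473933087348 16.627184266327163 112.25970401991938
edge slope deg -0.7281841770353898 x at grip 18.07976278340899 x at tip 16.618203466636814 16.633329634315828 112.29154849056138
8 [122 120 120 117 115 122 132 137 137 138 144 158 174 183 184 182 176 164 156 154] [181 181 181 181 181 181 181 180 181 180 180 180 180 180 179 176 165 148 136 132 131 128 122 119 118 117 117 116]
11 [121 121 122 120 123 128 134 138 138 138 139 141 144 146 146 147 147 150 153 154] [141 141 141 140 140 141 140 140 140 140 139 139 139 140 139 138 136 133 132 132 131 126 120 117 118 119 120 120]
25 [122 124 124 123 121 119 127 135 139 140 141 142 141 140 140 138 141 146 152 154] [ 82  81  80  80  80  81  81  82  81  81  80  79  82  94 115 128 132 134 134 134 134 133 129 125 123 122 122 120]
60 [125 127 129 129 129 129 126 126 131 137 140 141 143 144 143 143 142 143 148 154] [140 139 139 140 141 142 141 141 139 137 138 140 139 137 135 136 136 137 136 131 126 126 128 129 128 127 126 126]
100 [125 126 128 131 132 132 130 127 125 127 1
[... 429 characters left out ...]
3 144 143] [125 119 115 113 117 124 131 136 138 138 139 140 140 135 127 126 128 130 130 129 128 128 128 128 129 131 132 131]
211 [200 200 201 201 202 202 199 193 182 171 159 147 131 115  97  89  98 118 132 137 138 138 138 138] [141 140 140 139 139 139 139 138 137 137 136 138 136 131 127 128 130 131 131 131 130 130]
306 [207 207 208 207 208 206 201 192 181 169 154 140 123 105  89  78  76  79  80  81  81  81  81  81] [ 98  83  79  79  83  95 113 128 136 138 139 139 138 133 129 132 133 132 132 132 133 132]
312 [207 206 207 207 207 205 200 191 180 168 154 139 122 105  87  76  75  77  79  81  81  82  82  82] [139 139 138 138 139 140 142 140 139 137 135 134 131 124 121 126 130 132 132 130 129 129]
```

```bash
python3 - <<'E'
from h import *
from plant import *
c=dict(np.load("w3.npz"));T=c["Tw"]
L=np.array([pt(c,p,.004,T)[:2] for p in[(202,25),(203.8,60),(205.6,100),(207.6,140),(209.7,180)]])
R=np.array([pt(c,p,.004,T)[:2] for p in[(322,25),(319.6,60),(317.5,100),(315.5,140),(313.5,180)]])
hd=[]
for e in(L,R):
    f=np.polyfit(e[:,1],e[:,0],1);hd.append(90-np.degrees(np.arctan(f[0])));print(hd[-1],e.mean(0))
print("width",np.linalg.norm(L.mean(0)-R.mean(0)))
a=np.radians(np.mean(hd));d=np.array([np.cos(a),np.sin(a)]);n=np.array([-d[1],d[0]])
mid=(L.mean(0)+R.mean(0))/2
t=[pt(c,p,.0235,T)[:2] for p in[(207,14),(317,14)]];tm=np.mean(t,0);print("tongue w",np.linalg.norm(t[0]-t[1]),"lateral vs plate mid",(tm-mid)@n*1000,"head",np.degrees(np.arctan2(*(t[1]-t[0])[::-1]))+90, "front",tm)
e=np.mean([pt(c,p,.004,T)[:2] for p in[(211,195),(309,195)]],0)
print("end->tongue front (164)",(tm-e)@d*1000)
bm=mid+d*((tm-mid)@d+.006);print("bay_mouth",bm,"head",np.mean(hd))
s=get_state();Rt=Ro.from_quat(s["tcp_rot"]).as_matrix();z=Rt[:,2];print("tool head",np.degrees(np.arctan2(z[1],z[0])),"z axes",Rt.round(4).tolist())
rel=s["eef_pos"][:2]-bm;print("TCP in bay",rel@d*1000,rel@n*1000,s["eef_pos"])
E
```

```text
96.78300083174446 [0.48953609 0.0093637 ]
96.47532346430954 [0.59701583 0.0217165 ]
width 0.10818727530244081
tongue w 0.09226899922610322 lateral vs plate mid 0.12495152569082756 head 96.53988113010418 front [0.53489324 0.08658591]
end->tongue front (164) 163.69540396193003
bay_mouth [0.5343247  0.09256022] head 96.629162148027
tool head 96.50690133947401 z axes [[0.9936, -0.0014, -0.1133], [0.1133, 0.0002, 0.9936], [-0.0014, -1.0, 0.0004]]
TCP in bay -152.04145442525896 3.9221190328252895 [ 0.54798089 -0.05891749  0.1666084 ]
```

The plate width (108 mm), tongue width (92 mm) and end-to-tongue length (163.7 mm against 164) all agree with the description. Correction: 3.6 mm along tool +x and ay +0.0105. Then descend.

```bash
python3 -m inch '[{"ax":0,"ay":0.0105,"az":0,"x":3.6,"y":25,"z":0,"hand":1},{"ax":0,"ay":0,"az":0,"x":0,"y":30,"z":0,"hand":1},{"ax":0,"ay":0,"az":0,"x":0,"y":30,"z":0,"hand":1},{"ax":0,"ay":0,"az":0,"x":0,"y":30,"z":0,"hand":1},{"ax":0,"ay":0,"az":0,"x":0,"y":15,"z":0,"hand":1}]'
python3 -m inch '[{"ax":0,"ay":0,"az":0,"x":0,"y":9,"z":0,"hand":1},{"ax":0,"ay":0,"az":0,"x":0,"y":0,"z":0,"hand":1},{"ax":0,"ay":0,"az":0,"x":0,"y":0,"z":0,"hand":1},{"ax":0,"ay":0,"az":0,"x":0,"y":0,"z":0,"hand":1}]'
```

```text
time: 6.38
eef_pos: [0.5494, -0.058, 0.0334]
tcp_rot: [-0.705, -0.034, 0.038, 0.707]
contact_force: [-0.2, -0.5, -0.6]
opening: 0.407
time: 6.72
eef_pos: [0.5534, -0.0583, 0.0299]
tcp_rot: [0.707, 0.038, -0.036, -0.706]
contact_force: [-1.5, -0.3, 0.0]
opening: 0.406
```

```bash
python3 -m inch '[{"ax":0,"ay":0,"az":0,"x":0,"y":4,"z":0,"hand":1},{"ax":0,"ay":0,"az":0,"x":0,"y":4,"z":0,"hand":1},{"ax":0,"ay":0,"az":0,"x":0,"y":0,"z":0,"hand":1},{"ax":0,"ay":0,"az":0,"x":0,"y":0,"z":0,"hand":1}]'
python3 -m inch '[{"ax":0,"ay":0,"az":0,"x":0,"y":1.5,"z":0,"hand":1},{"ax":0,"ay":0,"az":0,"x":0,"y":0,"z":0,"hand":1},{"ax":0,"ay":0,"az":0,"x":0,"y":0,"z":0,"hand":1}]'
python3 -m inch '[{"ax":0,"ay":0,"az":0,"x":0,"y":1,"z":0,"hand":1},{"ax":0,"ay":0,"az":0,"x":0,"y":0,"z":0,"hand":1},{"ax":0,"ay":0,"az":0,"x":0,"y":0,"z":0,"hand":1}]'
python3 - <<'E'
from h import *
from plant import *
s=get_state();bm=np.array([.5343,.0926]);a=np.radians(96.6);d=np.array([np.cos(a),np.sin(a)]);n=np.array([-d[1],d[0]])
z=Ro.from_quat(s["tcp_rot"]).as_matrix()[:,2];r=s["eef_pos"][:2]-bm;print(r@d*1e3,r@n*1e3,np.degrees(np.arctan2(z[1],z[0])),z[2])
c=read_camera("side");np.savez("s1.npz",**c);cv2.imwrite("pics/s1.png",cv2.resize(c["img"][190:330,130:330,::-1],None,fx=4,fy=4,interpolation=3))
E
```

```text
time: 7.05
eef_pos: [0.552, -0.0575, 0.0204]
tcp_rot: [-0.706, -0.037, 0.037, 0.706]
contact_force: [0.0, 0.9, -1.0]
opening: 0.405
time: 7.3
eef_pos: [0.5524, -0.0576, 0.0191]
tcp_rot: [0.706, 0.037, -0.037, -0.706]
contact_force: [0.7, 0.3, 0.4]
opening: 0.407
time: 7.55
eef_pos: [0.5525, -0.0576, 0.0191]
tcp_rot: [0.706, 0.037, -0.037, -0.706]
contact_force: [-2.5, 1.6, 6.0]
opening: 0.407
-151.32013860414628 -0.7868828354317715 95.99829862715069 -3.07314066708142e-05
```

View pics/s1.png

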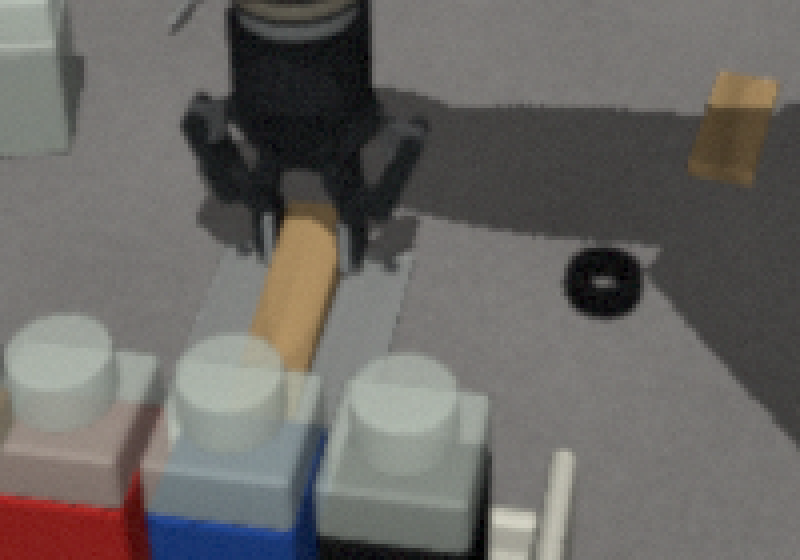

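Picture 7 shows the wedge flat on the plate, in line with it and pointing under the tongue. A 6 N down force at the expected height confirms that it sits on the plate. I'll ease off slightly and run in.

```bash
python3 -m inch '[{"ax":0,"ay":0,"az":0,"x":-1,"y":-0.8,"z":5,"hand":1},{"ax":0,"ay":0,"az":0,"x":-0.1,"y":0,"z":12,"hand":1},{"ax":0,"ay":0,"az":0,"x":-0.1,"y":0,"z":12,"hand":1},{"ax":0,"ay":0,"az":0,"x":-0.1,"y":0,"z":12,"hand":1},{"ax":0,"ay":0,"az":0,"x":-0.1,"y":0,"z":12,"hand":1}]'
python3 -m inch '[{"ax":0,"ay":0,"az":0,"x":-0.1,"y":0,"z":10,"hand":1},{"ax":0,"ay":0,"az":0,"x":-0.1,"y":0,"z":6,"hand":1},{"ax":0,"ay":0,"az":0,"x":0,"y":0,"z":0,"hand":1},{"ax":0,"ay":0,"az":0,"x":0,"y":0,"z":0,"hand":1}]'
cat > bay.py <<'E'
from h import *
from plant import *
s=get_state();bm=np.array([.5343,.0926]);a=np.radians(96.6);d=np.array([np.cos(a),np.sin(a)]);n=np.array([-d[1],d[0]])
z=Ro.from_quat(s["tcp_rot"]).as_matrix()[:,2];r=s["eef_pos"][:2]-bm;f=s["contact_force"]
print("tip",r@d*1e3+115,"lat",r@n*1e3,"head",np.degrees(np.arctan2(z[1],z[0])),"F",f[:2]@d,f[:2]@n,f[2],s["time"])
E
python3 bay.py
```

```text
time: 8.02
eef_pos: [0.5455, -0.0038, 0.0191]
tcp_rot: [0.706, 0.038, -0.037, -0.706]
contact_force: [0.2, -1.7, 3.6]
opening: 0.407
time: 8.35
eef_pos: [0.5434, 0.0129, 0.0191]
tcp_rot: [-0.705, -0.037, 0.037, 0.707]
contact_force: [-1.1, 3.7, 5.9]
opening: 0.408
tip 34.7475410739584 lat 0.09994692195207204 head 95.97468185649738 F 3.8221156754023844 0.689644506349307 5.894471359082526 8.35
```

```bash
for i in 1 2; do python3 bay.py; done; python3 -m inch '[{"ax":0,"ay":0,"az":0,"x":0,"y":0,"z":3,"hand":1},{"ax":0,"ay":0,"az":0,"x":0,"y":0,"z":3,"hand":1},{"ax":0,"ay":0,"az":0,"x":0,"y":0,"z":0,"hand":1},{"ax":0,"ay":0,"az":0,"x":0,"y":0,"z":0,"hand":1}]'; python3 bay.py
python3 -m inch '[{"ax":0,"ay":0,"az":0,"x":-0.1,"y":0,"z":2,"hand":1},{"ax":0,"ay":0,"az":0,"x":0,"y":0,"z":1,"hand":1},{"ax":0,"ay":0,"az":0,"x":0,"y":0,"z":0,"hand":1},{"ax":0,"ay":0,"az":0,"x":0,"y":0,"z":0,"hand":1}]'; python3 bay.py
```

```text
tip 34.7475410739584 lat 0.09994692195207204 head 95.97468185649738 F 3.8221156754023844 0.689644506349307 5.894471359082526 8.35
tip 34.7475410739584 lat 0.09994692195207204 head 95.97468185649738 F 3.8221156754023844 0.689644506349307 5.894471359082526 8.35
time: 8.68
eef_pos: [0.543, 0.0175, 0.0191]
tcp_rot: [-0.706, -0.037, 0.037, 0.706]
contact_force: [0.7, 0.7, 5.4]
opening: 0.408
tip 39.35001250759129 lat -0.05257033886810723 head 95.99820675829055 F 0.6113797244566839 -0.7795983312546808 5.384280859943492 8.6833
time: 9.02
eef_pos: [0.5428, 0.02, 0.0191]
tcp_rot: [0.706, 0.037, -0.037, -0.706]
contact_force: [-0.2, -1.6, 4.3]
opening: 0.406
tip 41.8872054408274 lat -0.04836490455375868 head 96.0060551915858 F -1.6032024736123336 0.37296262277413167 4.299736460562932 9.0167
```

Not touching yet. I'll take 2–2.5 mm steps and check the push force at each one.

```bash
python3 -m inch '[{"ax":0,"ay":0,"az":0,"x":0,"y":0,"z":2.5,"hand":1},{"ax":0,"ay":0,"az":0,"x":0,"y":0,"z":0,"hand":1},{"ax":0,"ay":0,"az":0,"x":0,"y":0,"z":0,"hand":1}]' >/dev/null; python3 bay.py
python3 -m inch '[{"ax":0,"ay":0,"az":0,"x":0,"y":0,"z":2,"hand":1},{"ax":0,"ay":0,"az":0,"x":0,"y":0,"z":0,"hand":1},{"ax":0,"ay":0,"az":0,"x":0,"y":0,"z":0,"hand":1}]' >/dev/null; python3 bay.py
```

```text
tip 44.40926734166757 lat -0.091638213864648 head 95.99452547113523 F -1.914072929638765 -0.24077419868290742 5.1941360005974175 9.2667
tip 46.36188377780388 lat -0.10650912958724314 head 95.99476666322244 F -1.281413199340097 0.8181906530778562 5.909754562989885 9.5167
```

```bash
python3 -m inch '[{"ax":0,"ay":0,"az":0,"x":0,"y":0,"z":2,"hand":1},{"ax":0,"ay":0,"az":0,"x":0,"y":0,"z":0,"hand":1},{"ax":0,"ay":0,"az":0,"x":0,"y":0,"z":0,"hand":1}]' >/dev/null; python3 bay.py
```

```text
tip 48.19139339530378 lat -0.14259818226450977 head 95.99998321717099 F -3.1598896661609954 -0.23347475946681767 4.485901063432106 9.7667
```

```bash
echo 'raise SystemExit(int(f[:2]@d<-6))' >> bay.py
python3 -m inch '[{"ax":0,"ay":0,"az":0,"x":0,"y":0,"z":2,"hand":1},{"ax":0,"ay":0,"az":0,"x":0,"y":0,"z":0,"hand":1},{"ax":0,"ay":0,"az":0,"x":0,"y":0,"z":0,"hand":1}]' >/dev/null; python3 bay.py && 
python3 -m inch '[{"ax":0,"ay":0,"az":0,"x":-0.1,"y":0,"z":2,"hand":1},{"ax":0,"ay":0,"az":0,"x":0,"y":0,"z":0,"hand":1},{"ax":0,"ay":0,"az":0,"x":0,"y":0,"z":0,"hand":1}]' >/dev/null && python3 bay.py && 
python3 -m inch '[{"ax":0,"ay":0,"az":0,"x":0,"y":0,"z":2,"hand":1},{"ax":0,"ay":0,"az":0,"x":0,"y":0,"z":0,"hand":1},{"ax":0,"ay":0,"az":0,"x":0,"y":0,"z":0,"hand":1}]' >/dev/null && python3 bay.py && 
python3 -m inch '[{"ax":0,"ay":0,"az":0,"x":-0.1,"y":0,"z":2,"hand":1},{"ax":0,"ay":0,"az":0,"x":0,"y":0,"z":0,"hand":1},{"ax":0,"ay":0,"az":0,"x":0,"y":0,"z":0,"hand":1}]' >/dev/null && python3 bay.py
```

```text
tip 49.37336604829147 lat -0.24375340438544374 head 96.04349709786673 F -5.808425079654794 -0.06991718989486995 5.621256272669358 10.0167
tip 50.590445912405784 lat -0.2670031748129636 head 96.07138386151271 F -8.184476319626109 -0.15168339243564521 4.138167985351827 10.2667
```

Contact was at about 48 mm. I'll press on in small steps to about 15 N.

```bash
sed -i 's/<-6/<-13/' bay.py
python3 -m inch '[{"ax":0,"ay":0,"az":0,"x":0,"y":0,"z":1.5,"hand":1},{"ax":0,"ay":0,"az":0,"x":0,"y":0,"z":0,"hand":1},{"ax":0,"ay":0,"az":0,"x":0,"y":0,"z":0,"hand":1}]' >/dev/null; python3 bay.py && 
python3 -m inch '[{"ax":0,"ay":0,"az":0,"x":0,"y":0,"z":1,"hand":1},{"ax":0,"ay":0,"az":0,"x":0,"y":0,"z":0,"hand":1},{"ax":0,"ay":0,"az":0,"x":0,"y":0,"z":0,"hand":1}]' >/dev/null && python3 bay.py && 
python3 -m inch '[{"ax":0,"ay":0,"az":0,"x":0,"y":0,"z":1,"hand":1},{"ax":0,"ay":0,"az":0,"x":0,"y":0,"z":0,"hand":1},{"ax":0,"ay":0,"az":0,"x":0,"y":0,"z":0,"hand":1}]' >/dev/null && python3 bay.py
```

```text
tip 51.36674131338651 lat -0.3395647893859226 head 96.09862959713777 F -10.91650444575021 -0.7369723219778681 2.076156407952059 10.5167
tip 51.81583163792399 lat -0.34174607526809253 head 96.1148348238192 F -13.090480110872756 0.07092685347237371 2.9020885361104893 10.7667
```

```bash
python3 -m inch '[{"ax":0,"ay":0,"az":0,"x":0,"y":0,"z":1,"hand":1},{"ax":0,"ay":0,"az":0,"x":0,"y":0,"z":0,"hand":1},{"ax":0,"ay":0,"az":0,"x":0,"y":0,"z":0,"hand":1}]' >/dev/null; python3 bay.py
python3 -m inch '[{"ax":0,"ay":0,"az":0,"x":0,"y":0,"z":0.5,"hand":1},{"ax":0,"ay":0,"az":0,"x":0,"y":0,"z":0,"hand":1},{"ax":0,"ay":0,"az":0,"x":0,"y":0,"z":0,"hand":1}]' >/dev/null; python3 bay.py
```

```text
tip 52.38625400209067 lat -0.4020532362440394 head 96.13062078032705 F -15.634019040550413 0.6476129904049948 3.2100695338933947 11.0167
tip 52.534233593486924 lat -0.4200943757261162 head 96.13395108016212 F -16.313764331994296 -0.1994242826523096 2.8033977081071986 11.2667
```

It is jammed at about 16 N with the tip 52.5 mm in. I'll take the stored push out of the arm, about 3 mm of command, and then open.

```bash
python3 -m inch '[{"ax":0,"ay":0,"az":0,"x":0,"y":0,"z":-1.5,"hand":1},{"ax":0,"ay":0,"az":0,"x":0,"y":0,"z":-1.5,"hand":1},{"ax":0,"ay":0,"az":0,"x":0,"y":0,"z":0,"hand":1},{"ax":0,"ay":0,"az":0,"x":0,"y":0,"z":0,"hand":1}]' >/dev/null; python3 bay.py
python3 -m inch '[{"ax":0,"ay":0,"az":0,"x":0,"y":0,"z":0,"hand":0.1},{"ax":0,"ay":0,"az":0,"x":0,"y":0,"z":0,"hand":-0.2},{"ax":0,"ay":0,"az":0,"x":0,"y":0,"z":0,"hand":-0.6},{"ax":0,"ay":0,"az":0,"x":0,"y":0,"z":0,"hand":-0.6},{"ax":0,"ay":0,"az":0,"x":0,"y":0,"z":0,"hand":-0.6}]'
python3 bay.py
```

```text
tip 52.42142076107421 lat -0.3336477179320136 head 96.03419073677638 F -6.344092768099532 -0.8670569013898296 4.135864221113182 11.6
time: 12.02
eef_pos: [0.5402, 0.0318, 0.018]
tcp_rot: [-0.706, -0.036, 0.038, 0.706]
contact_force: [-0.4, 0.8, 0.6]
opening: 0.804
tip 53.9479011998274 lat 1.1492775925785796 head 95.99867475336038 F 0.8382921437889849 0.29599911916473465 0.6038732421633144 12.0167
```

```bash
python3 -m inch '[{"ax":0,"ay":0,"az":0,"x":0,"y":-10,"z":0,"hand":-0.6},{"ax":0,"ay":0,"az":0,"x":0,"y":-20,"z":0,"hand":-0.6},{"ax":0,"ay":0,"az":0,"x":0,"y":-35,"z":0,"hand":-0.6},{"ax":0,"ay":0,"az":0,"x":0,"y":-35,"z":0,"hand":-0.6},{"ax":0,"ay":0,"az":0,"x":0,"y":-35,"z":0,"hand":-0.6}]'
python3 -m inch '[{"ax":0,"ay":0,"az":0,"x":0,"y":-25,"z":-20,"hand":-0.6},{"ax":0,"ay":0,"az":0,"x":0,"y":0,"z":-25,"hand":-0.6},{"ax":0,"ay":0,"az":0,"x":0,"y":0,"z":0,"hand":-0.6},{"ax":0,"ay":0,"az":0,"x":0,"y":0,"z":0,"hand":-0.6}]'
python3 look.py w4
```

```text
time: 12.43
eef_pos: [0.5404, 0.0315, 0.1554]
tcp_rot: [-0.706, -0.037, 0.037, 0.706]
contact_force: [1.1, 0.1, 0.0]
opening: 0.8
time: 12.77
eef_pos: [0.5458, -0.0142, 0.1797]
tcp_rot: [-0.706, -0.037, 0.036, 0.706]
contact_force: [0.2, 0.7, -0.1]
opening: 0.801
12.7667 [ 0.54575307 -0.0141547   0.17969754] [ 0.16390432  0.72049553 -0.08513443]
[[241, 75], [241, 160], [276, 160], [275, 75]]
[[0.52, 0.085], [0.527, 0.002], [0.563, 0.006], [0.553, 0.088]]
```

View pics/w4.png

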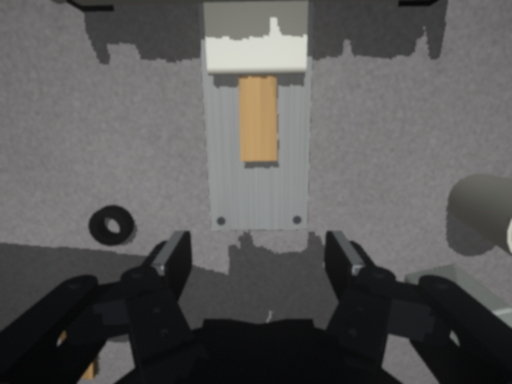

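Picture 8: the wedge at px (240–277, 75–161) sits in the tongue (front edge row ~73), centred on the plate (columns 207–309), and the gripper is clear. Last check: its pose, and that it holds after a wait.

```bash
python3 -m inch '[{"ax":0,"ay":0,"az":0,"x":0,"y":0,"z":0,"hand":-0.6},{"ax":0,"ay":0,"az":0,"x":0,"y":0,"z":0,"hand":-0.6},{"ax":0,"ay":0,"az":0,"x":0,"y":0,"z":0,"hand":-0.6},{"ax":0,"ay":0,"az":0,"x":0,"y":0,"z":0,"hand":-0.6},{"ax":0,"ay":0,"az":0,"x":0,"y":0,"z":0,"hand":-0.6}]' >/dev/null
python3 look.py w5; python3 - <<'E'
from h import *
bm=np.array([.5343,.0926]);a=np.radians(96.6);d=np.array([np.cos(a),np.sin(a)]);n=np.array([-d[1],d[0]])
for nm in("w4","w5"):
    c=dict(np.load(nm+".npz"));T=c["Tw"]
    m=cv2.inRange(cv2.cvtColor(c["img"],cv2.COLOR_RGB2HSV),(8,70,60),(30,255,255))
    P=[]
    for r in range(84,152,4):
        q=np.where(m[r,220:300])[0]+220;e=[]
        for u in(q[0]-.5,q[-1]+.5):
            z=.028
            for _ in range(6):
                p=pt(c,(u,r),z,T);b=(p[:2]-bm)@d; z=.004+.004+(.0525-b)*.1643
            e.append([(p[:2]-bm)@d*1e3,(p[:2]-bm)@n*1e3])
        P.append(np.mean(e,0))
    P=np.array(P);f=np.polyfit(P[:,0],P[:,1],1)
    rows=np.where(m[:200,250:268].any(1))[0];h=pt(c,(258,rows.max()+.5),.031,T)[:2]
    print(nm,"yaw err deg",np.degrees(f[0]),"lat at mouth",f[1],"heel x",(h-bm)@d*1e3,"tip",(h-bm)@d*1e3+140)
E
```

```text
13.2333 [ 0.54548403 -0.013099    0.17826053] [ 0.98910892  0.95996271 -0.05429983]
[[241, 76], [241, 161], [276, 162], [276, 76]]
[[0.519, 0.085], [0.527, 0.003], [0.563, 0.005], [0.553, 0.088]]
w4 yaw err deg 0.10781511092906798 lat at mouth -0.6665192582932903 heel x -87.3634724001526 tip 52.6365275998474
w5 yaw err deg 0.3964092864490859 lat at mouth -0.4047582719624985 heel x -86.97677959170176 tip 53.02322040829824
```

```bash
python3 -c "
from plant import *
print(sign_off())"
```

```text
the job is handed in; nothing more can be done
None
```

The wedge is jammed under the tongue and stays there with the gripper clear. I took the wedge farthest to the robot's left, laid it flat on the base plate and pushed it in.

- **Push:** The ramp met the tongue at about 48 mm past the mouth. I stopped at about 16 N with the tip about 52.5 mm in, took the stored push out of the arm, then opened and lifted away.
- **Last checks:** Two wrist pictures about 0.5 s apart, after release, put the tip at 52.6 and 53.0 mm. The wedge was 0.4 to 0.7 mm off the middle and turned 0.1 to 0.4° from square, so it showed no measurable movement.
- **Other things on the table:** I did not go near them with the gripper, but I did not measure them again at the end.
- **Time:** About 13.2 s of the 48 s were used.
- **What went wrong:** My first set of moves was refused because the rows lacked keys, and nothing moved. No check failed or disagreed beyond camera and force noise.

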